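Lay out the slip-cast set beside its mould

ROBOT

A 6-joint arm with a two-finger parallel gripper is mounted at the origin on the work surface. World frame = base frame: x ahead of the robot, y to its left, z up, the work surface at z = 0. Lengths are in m, angles in degrees, forces in N, time in s.
With the tool pointing down it reaches from about 0.325 to 0.85 m from the base axis. Payload 15.5 kg.
Tool frame: the origin (TCP) lies between the finger pads; the fingertips stand 8 mm ahead of it and the grasp point (between the pads) lies 11 mm behind it; z points along the fingers, x is the direction in which the jaws open and shut, and the axes are right-handed (so a half turn about z gives the same grasp; the last joint's range is limited). The gripper opens to 91 mm and grips with 3 to 60 N. Pads are 32 mm wide; open, the fingers measure 118 mm over their backs; the gripper's body (76 mm by 178 mm) begins 60 mm behind the grasp point.
Start: joints at [-69.528, 28.281, 77.091, -0, 74.628, -5.472], TCP at [0.273, -0.562, 0.222] pointing down, gripper open.
Joint ranges: [-166.48, 166.48], [-47.26, 123.95], [12.59, 153.08], [-70.14, 250.14], [6.76, 159.57], [-176.63, 176.63]. Speed limits (degrees/s): [108.29, 108.29, 147.25, 172.46, 172.46, 172.46].

INTERFACE

Orientations are given as a 3x3 rotation matrix whose columns are the frame's x, y, z axes.
In Python, from bench import bot gives the robot as it stands.
- The arm moves only by the tool play_rows, never from a script. Its argument "plan" is a list of rows, each a list of 2 entries, a list of its own where there are three numbers: the shift along the tool's x, y, z in cm, then the turn, a rotation vector about the tool's x, y, z in degrees. In form: [[[dx, dy, dz], [ax, ay, az]], ...]. A call has 1 to 8 rows; each row is the pose to reach, as a shift and turn from the pose commanded when the call began, along the tool's axes at that moment; what a row does not reach only later rows make up. A row lasts 1/12 s, in which the tool goes at most 41.7 mm and 7.16 degrees, less where a joint would pass 70% of its speed; a pose out of reach is approached as far as the arm can. A call with a gripper value outside its range is refused whole. "hand" is the gripper command: -1 is shut, 1 is fully open, values between are in proportion, set as the call begins (left out, the last holds). The fingers move at their own pace and stop on an object; the grip force is fixed at half the most. Time passes only in rows, so rows that repeat a pose let the fingers close. It gives the time, the measured TCP pose, the force and the opening at its end, in the units of the state.
- bot.get_state(): the state, without advancing time (a new reading comes with each control period).
- bot.read_camera(name): name is "scene" or "side" or "wrist"; returns the picture (480x640x3 uint8, red, green, blue); there is no depth.
- bot.calibration(name): a dict with "vertical_fov" (degrees; the focal length in pixels is half the picture's height over the tangent of half this angle, whatever the lens; pixels are square), "cx", "cy" (the principal point, pixels), "eye" and "attitude" of the camera in the world. Camera axes: x right, y down, z forward; pixel columns grow to the right and rows downward; lengths in m; the calibration is good to about 2 mm. A picture is of the moment at which its call begins: read the wrist's pose just before it. calibration takes no time and is no camera call; for the wrist camera it gives the pose at the moment of the call.
- bot.hand_in(): hands the job in, once; it reports no verdict.
The state is a dict: "t": time; "joint_positions": joint angles; "dq": joint speeds; "effort": joint torques, N m; "ee_pos": TCP position; "eef_rot": TCP orientation; "ft_force": force on the tool from outside, world axes, zero at the start; "moment": the same for the moment, N m; "opening": opening from 0.0 (shut) to 1.0 (fully open).
Only numpy, scipy, OpenCV 4.12 (cv2) and the standard library are available. Lean on these libraries where they do the work, as an engineer would, in place of code of your own. Each camera call takes 0.05 s, during which the arm holds its last target. There are 200 camera calls.

TASK

Set the dry clay casts out on the row of three round plaster bats, each standing upright in the middle of its bat: the beaker (the taller of the two open pots) on the bat next to the pot-shaped plaster mould at the end of the row, the narrow-necked vase on the bat at the other end, and the squat open jar on the bat between them, with the knobbed lid fitted on top of the jar. Never let a cast tip over, and leave the two small kiln props standing where they are.

Things in the scene. Friction and masses are not known exactly. Their poses are not given: they have to be found in the camera images.
- mould: Reference, fixed: white plaster slip mould shaped like a flower pot with a thick collar, 140 mm across the collar, 112 mm high. It stands at one end (left or right) of the row of bats, farther from the robot than the casts; similar moulds elsewhere stand at the table's edges, not in the row. Origin: centre of its underside, on the table; z up.
- bat_a: One of the two inner bats, fixed: flat white plaster disc, 100 mm diameter, 14 mm thick, top flat. Which of bat_a and bat_b is next to the mould varies. Centres of the row's members (mould, inner bat, inner bat, end bat) lie about 140 to 235 mm apart, in this order along y or the reverse. Origin: centre of its underside, on the table; z up.
- bat_b: The other inner bat, same as bat_a.
- bat_c: The bat at the end of the row away from the mould, same as bat_a.
- vase_center (a point): Centre of the vase, half-way up (60 mm above its foot). Loose, buff clay, round, 120 mm high, about 0.24 kg: foot 48 mm diameter, belly 58 mm at 35 mm up, shoulder narrowing to a straight neck 28 mm in diameter from 86 mm up to the top, to be gripped there. Solid, z up along its axis; starts upright on the table.
- beaker_center (a point): Centre of the beaker, half-way up (47.5 mm above its foot). Loose, buff clay, round, open-topped, 95 mm high, about 0.17 kg; outer diameter 54 mm at the foot, widening evenly to 62 mm at the rim, wall 4 mm. z up along its axis; starts upright on the table.
- jar_center (a point): Centre of the jar without its lid, half-way up (27.5 mm above its foot). Loose, buff clay, a squat straight round open-topped pot, 62 mm outer diameter, 55 mm high, wall 5 mm (mouth 52 mm), about 0.17 kg. z up along its axis; starts upright on the table.
- lid_center (a point): Centre of the lid, half-way up (18.5 mm above its underside). Loose, buff clay, 37 mm high, about 0.09 kg: from below a locating plug 44 mm in diameter and 8 mm high, a flange 64 mm in diameter up to 15 mm, then a straight round knob 22 mm in diameter from 15 to 37 mm. It starts upright on the table, on its plug; fitted, the plug is in the jar's mouth and the flange lies on the rim, its centre then 38 mm above jar_center. z up along its axis.
- prop_l_center (a point): Centre of a small kiln prop, half-way up: loose grey upright cylinder, 32 mm in diameter, 45 mm high, 0.09 kg, standing on the table among the casts, on the robot's left (+y). To be left where it is.
- prop_r_center (a point): Centre of the other kiln prop, the same, on the robot's right (-y). To be left where it is.
Mind the look-alikes: they are no part of the job. Leave any black, blue or purple look-alike of the bat_b alone.

How it is judged:
By the outcome, as a careful person would: the job done as asked, in the order asked, and still so for the second after the job is handed in, with the robot touching nothing.
It also fails if it takes over 125 s, if anything falls off the work surface, if the arm or the gripper's body presses on something with over 40 N, if the wrist force passes 120 N, or if a joint passes its speed limit or range.

## Working session

There is one attempt and no reset: what is moved stays moved. The work goes in short steps, Python scripts to look and compute and a tool call to move; the robot and the scene stay as the last step left them, time stands still between calls to the robot, and variables do not carry over. Pictures are saved under pics/ and viewed, about 12 in all and at most 16, crops included, and the job is handed in when it is done.

Besides the shell and the picture viewer there is one more tool, called after ">>>" in YAML: its name, and indented under it one key for each argument. play_rows: Moves the arm, as the interface text tells. Its arguments: {"type":"object","properties":{"plan":{"type":"array"},"hand":{"type":"number"}},"required":["plan"]}

```bash
mkdir -p pics
cat > h.py <<'E'
import numpy as np, cv2
from bench import bot
def K(name):
    c=bot.calibration(name); f=240/np.tan(np.radians(c["vertical_fov"])/2)
    return c,f,np.array(c["eye"]),np.array(c["attitude"])
def ray(name,u,v,z,cal=None):
    c,f,e,R=cal or K(name)
    d=R@np.array([(u-c["cx"])/f,(v-c["cy"])/f,1]); return e+d*(z-e[2])/d[2]
def proj(name,p,cal=None):
    c,f,e,R=cal or K(name); q=R.T@(np.array(p)-e); return np.array([c["cx"]+f*q[0]/q[2],c["cy"]+f*q[1]/q[2]])
def snap(name,fn):
    im=bot.read_camera(name); cv2.imwrite("pics/"+fn,cv2.cvtColor(im,cv2.COLOR_RGB2BGR)); return im
E
python3 - <<'E'
from h import *
for n in ["scene","side","wrist"]:
    print(n,bot.calibration(n)); snap(n,n+"0.png")
print(bot.get_state())
E
```

```text
scene {'vertical_fov': 49.506573967818866, 'cx': 320.5449059907318, 'cy': 244.95359849088257, 'eye': array([1.03165781, 0.5989011 , 1.02837809]), 'attitude': array([[-0.79711538,  0.45231413, -0.40002375],
       [ 0.60377922,  0.58871967, -0.53745679],
       [-0.00759745, -0.6699411 , -0.74237538]])}
side {'vertical_fov': 52.329205198995034, 'cx': 320.6022095620057, 'cy': 241.76369276360904, 'eye': array([0.40483975, 0.70485642, 0.70237932]), 'attitude': array([[-0.99248267, -0.06021035,  0.1065498 ],
       [-0.12081982,  0.62083194, -0.77457748],
       [-0.01951193, -0.78162805, -0.62343955]])}
wrist {'vertical_fov': 62.679023858655405, 'cx': 314.17469159639006, 'cy': 243.96173886574073, 'eye': array([ 0.34658706, -0.52622392,  0.38427189]), 'attitude': array([[ 0.43701788, -0.86121774, -0.25945979],
       [-0.89945118, -0.41899143, -0.12423271],
       [-0.00172001,  0.28766333, -0.95773005]])}
{'t': 0.15, 'joint_positions': array([-6.95291688e+01,  2.83067778e+01,  7.71189747e+01,  5.00158484e-04,
        7.46273518e+01, -5.47128568e+00]), 'dq': array([ 0.00379867, -0.09500198, -0.05520663,  0.03962065, -0.04452317,
        0.02680583]), 'effort': array([ 1.85766494e-04, -8.79201293e+01, -3.82048702e+01,  7.04890746e-02,
        5.01101848e-02, -5.91972730e-05]), 'ee_pos': array([ 0.27332616, -0.56175489,  0.22147446]), 'eef_rot': array([[ 4.37460685e-01, -8.99237482e-01, -3.16260136e-04],
       [-8.99237065e-01, -4.37460789e-01,  8.71258087e-04],
       [-9.21819337e-04, -9.67483238e-05, -9.99999570e-01]]), 'ft_force': array([-0.50683442, -0.86508871,  0.08588929]), 'moment': array([ 0.03120501, -0.0590947 , -0.03784961]), 'opening': 0.9984809524445755}
```

View pics/scene0.png

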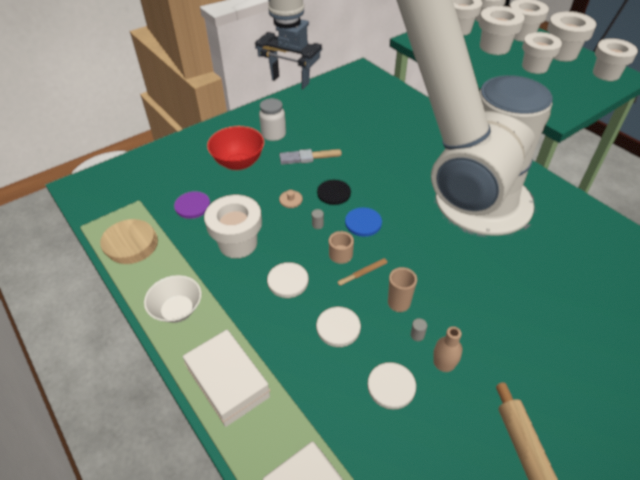

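View pics/side0.png

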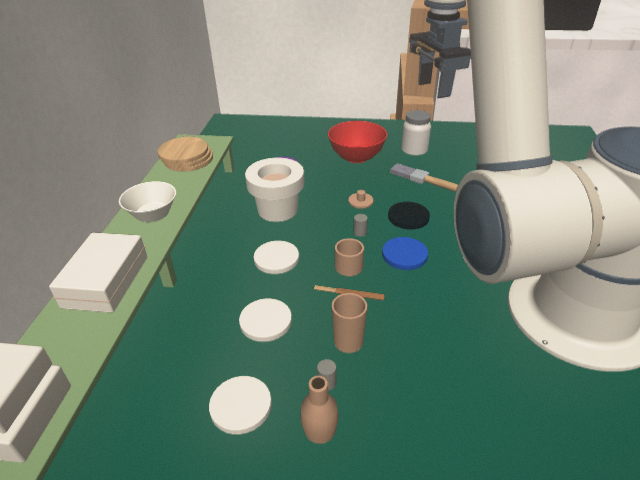

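Row in the scene view: mould (236,225), then white bats at (288,280), (338,326) and (392,385). The white bats fit the description. The purple (192,204), blue (363,222) and black (333,191) discs are look-alikes. Casts: lid (291,198), jar (341,247), beaker (402,290), vase (448,350). Props: (317,219) and (419,329). Next I fit the solids' silhouettes in both views.

```bash
cat > fit.py <<'E'
from h import *
from scipy.optimize import minimize
P={"vase":[(0,24),(35,29),(60,24),(86,14),(120,14)],"beaker":[(0,27),(95,31)],"jar":[(0,31),(55,31)],
"lid":[(8,32),(15,32),(15.1,11),(37,11)],"bat":[(0,50),(14,50)],"prop":[(0,16),(45,16)]}
S=3
def render(prof,x,y,cal,z0=0,shape=(480*S,640*S)):
    m=np.zeros(shape,np.uint8); t=np.linspace(0,2*np.pi,60)
    rings=[]
    for z,r in prof:
        rings.append(np.array([(proj("",(x+r/1e3*np.cos(a),y+r/1e3*np.sin(a),z0+z/1e3),cal)+.5)*S for a in t]))
    for a,b in zip(rings,rings[1:]): cv2.fillConvexPoly(m,cv2.convexHull(np.float32(np.vstack([a,b]))).astype(np.int32),255)
    return m
def mask(im,kind):
    im=cv2.resize(im,None,fx=S,fy=S,interpolation=cv2.INTER_CUBIC).astype(int); r,g,b=im[...,0],im[...,1],im[...,2]
    if kind=="bat": m=(r>130)&(b>120)
    elif kind=="prop": m=(r>g-22)&(abs(r-b)<25)&(r>50)
    else: m=(r>g+5)
    return m.astype(np.uint8)
def fit(kind,cam,im,seed,z0=0,cal=None):
    cal=cal or K(cam); m=mask(im,kind); n,l=cv2.connectedComponents(m)
    k=l[seed[1]*S,seed[0]*S]; M=(l==k) if k else (m>0)
    h=P[kind][-1][0]/2e3+z0; vs,us=np.nonzero(M); c=ray("",us.mean()/S-.5,vs.mean()/S-.5,h,cal)
    def cost(p):
        q=render(P[kind],p[0],p[1],cal,z0)>0; return 1-(q&M).sum()/(q|M).sum()
    r=minimize(cost,c[:2],method="Nelder-Mead",options=dict(initial_simplex=[c[:2],c[:2]+[.006,0],c[:2]+[0,.006]],xatol=2e-4,fatol=1e-4,maxiter=60))
    return r.x,1-r.fun
E
cat > m1.py <<'E'
from fit import *
seeds={"batM":((288,280),(276,257)),"batI":((338,326),(265,320)),"batE":((392,385),(240,404)),
"vase":((448,355),(320,420)),"beaker":((402,295),(349,330)),"jar":((341,252),(349,262)),"lid":((291,200),(361,201)),"prop_r":((318,222),(361,226)),"prop_l":((419,332),(327,372))}
for i,c in enumerate(["scene","side"]):
    im=cv2.cvtColor(cv2.imread(f"pics/{c}0.png"),cv2.COLOR_BGR2RGB); o=cv2.resize(im,None,fx=S,fy=S)
    for k,s in seeds.items():
        kd=k[:3] if k[:3]=="bat" else k.split("_")[0]
        p,q=fit(kd,c,im,s[i]); print(c,k,p.round(4),round(q,3))
        cs,_=cv2.findContours(render(P[kd],*p,K(c)),0,2); cv2.drawContours(o,cs,-1,(255,0,255),1)
    cr=o[170*S:420*S,170*S:500*S] if i==0 else o[170*S:460*S,190*S:460*S]
    cv2.imwrite(f"pics/ov_{c}.png",cv2.cvtColor(cv2.resize(cr,None,fx=.75 if i==0 else .68,fy=.75 if i==0 else .68,interpolation=3),4))
E
python3 m1.py
```

```text
scene batM [ 0.616  -0.0995] 0.983
scene batI [0.6008 0.085 ] 0.982
scene batE [0.6032 0.27  ] 0.982
scene vase [0.4681 0.2961] 0.932
scene beaker [0.4398 0.1181] 0.929
scene jar [ 0.454  -0.0907] 0.925
scene lid [ 0.4439 -0.333 ] 0.931
scene prop_r [ 0.439  -0.2113] 0.884
scene prop_l [0.4688 0.2108] 0.892
side batM [ 0.6154 -0.0997] 0.942
side batI [0.6007 0.0844] 0.953
side batE [0.6034 0.2693] 0.957
side vase [0.4701 0.2951] 0.95
side beaker [0.4395 0.1118] 0.826
side jar [ 0.4545 -0.0899] 0.924
side lid [ 0.4435 -0.3333] 0.899
side prop_r [ 0.437  -0.2118] 0.907
side prop_l [0.4685 0.2107] 0.606
```

View pics/ov_scene.png

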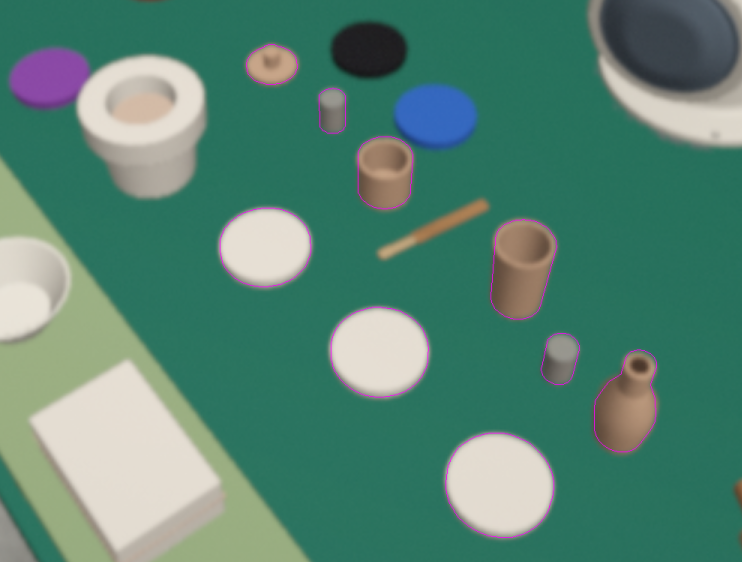

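View pics/ov_side.png

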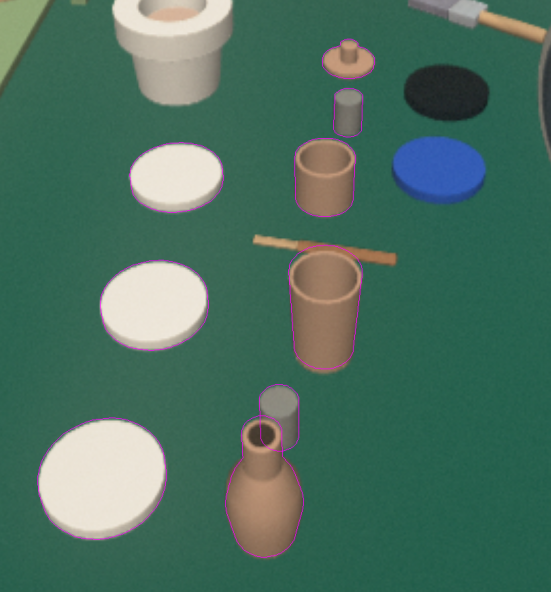

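```bash
cat > d.py <<'E'
import sys
from h import *
s=bot.get_state(); R=s["eef_rot"]
for a in sys.argv[1:]:
    t=np.array(eval(a)); d=R.T@(t-s["ee_pos"])*100; print(a,"cm",d.round(2), "dist",np.linalg.norm(d).round(1))
print(s["t"],s["ee_pos"].round(4),s["opening"].round(3),s["ft_force"].round(2),s["joint_positions"].round(1))
E
python3 d.py .40,-.3,.22 .44,.1175,.22 .44,.1175,.062
```

```text
.40,-.3,.22 cm [-18.   -22.84   0.17] dist 29.1
.44,.1175,.22 cm [-53.79 -44.7    0.2 ] dist 69.9
.44,.1175,.062 cm [-53.78 -44.7   16.  ] dist 71.7Traceback (most recent call last):
  File "d.py", line 6, in <module>
    print(s["t"],s["ee_pos"].round(4),s["opening"].round(3),s["ft_force"].round(2),s["joint_positions"].round(1))
                                      ^^^^^^^^^^^^^^^^^^
AttributeError: 'float' object has no attribute 'round'
```

>>> play_rows:
  plan:
    - [[-2, -2.5, 0], [0, 0, 0]]
    - [[-4, -5, 0], [0, 0, 0]]
    - [[-6.5, -8, 0], [0, 0, 0]]
    - [[-9, -11, 0], [0, 0, 0]]
    - [[-11.5, -14, 0], [0, 0, 0]]
    - [[-14, -17.5, 0], [0, 0, 0]]
    - [[-16, -20.5, 0], [0, 0, 0]]
    - [[-18, -22.8, 0], [0, 0, 0]]
  hand: 1

```text
t: 0.82
ee_pos: [0.4007, -0.2981, 0.2219]
eef_rot: [[0.438, -0.899, 0.0], [-0.899, -0.438, 0.0], [-0.0, -0.0, -1.0]]
ft_force: [0.7, -0.8, 0.6]
opening: 1.002
```

```bash
sed -i 's/s\["opening"\].round(3)/round(s["opening"],3)/' d.py; python3 d.py .44,.1175,.22 .44,.1175,.13 .44,.1175,.062
```

```text
.44,.1175,.22 cm [-35.64 -21.74   0.2 ] dist 41.7
.44,.1175,.13 cm [-35.64 -21.73   9.2 ] dist 42.7
.44,.1175,.062 cm [-35.64 -21.73  16.  ] dist 44.7
0.8167 [ 0.4007 -0.2981  0.2219] 1.002 [ 0.7  -0.83  0.58] [-43.5  18.2  94.4   0.   67.3  20.5]
```

>>> play_rows:
  plan:
    - [[-3, -1.8, 0], [0, 0, 0]]
    - [[-6, -3.6, 0], [0, 0, 0]]
    - [[-9, -5.5, 0], [0, 0, 0]]
    - [[-12, -7.3, 0], [0, 0, 0]]
    - [[-15, -9.2, 0], [0, 0, 0]]
    - [[-18, -11, 0], [0, 0, 0]]
    - [[-21, -12.8, 0], [0, 0, 0]]
    - [[-24, -14.7, 0], [0, 0, 0]]

```text
t: 1.48
ee_pos: [0.4265, -0.0186, 0.2219]
eef_rot: [[0.437, -0.899, 0.0], [-0.899, -0.437, -0.0], [0.0, 0.0, -1.0]]
ft_force: [0.3, 0.3, 0.5]
opening: 1.001
```

>>> play_rows:
  plan:
    - [[-3, -1.8, 1], [0, 0, 0]]
    - [[-6, -3.6, 2], [0, 0, 0]]
    - [[-9, -5.5, 3], [0, 0, 0]]
    - [[-11.6, -7.0, 5], [0, 0, 0]]
    - [[-11.6, -7.0, 7], [0, 0, 0]]
    - [[-11.6, -7.0, 7], [0, 0, 0]]

```text
t: 1.98
ee_pos: [0.4373, 0.1158, 0.1493]
eef_rot: [[0.44, -0.898, -0.004], [-0.898, -0.44, -0.001], [-0.001, 0.004, -1.0]]
ft_force: [-1.1, -0.5, -0.5]
opening: 1.001
```

```bash
python3 d.py .44,.1175,.062
```

```text
.44,.1175,.062 cm [-0.02 -0.36  8.73] dist 8.7
1.9833 [0.4373 0.1158 0.1493] 1.001 [-1.06 -0.5  -0.47] [  7.3  20.5 105.6   0.   54.2  71.1]
```

>>> play_rows:
  plan:
    - [[0, -0.2, 2], [0, 0, 0]]
    - [[0, -0.2, 3.6], [0, 0, 0]]
    - [[0, -0.2, 3.6], [0, 0, 0]]
    - [[0, -0.2, 3.6], [0, 0, 0]]

```text
t: 2.32
ee_pos: [0.4407, 0.1148, 0.1164]
eef_rot: [[0.437, -0.9, -0.001], [-0.9, -0.437, -0.0], [-0.0, 0.001, -1.0]]
ft_force: [-0.5, -0.4, 0.1]
opening: 1.002
```

```bash
python3 d.py .44,.1175,.062; python3 -c "
from h import *
snap('wrist','w1.png')"
```

```text
.44,.1175,.062 cm [-0.27 -0.06  5.44] dist 5.4
2.3167 [0.4407 0.1148 0.1164] 1.002 [-0.51 -0.44  0.1 ] [  7.1  23.7 107.4  -0.   48.9  71.2]
```

View pics/w1.png

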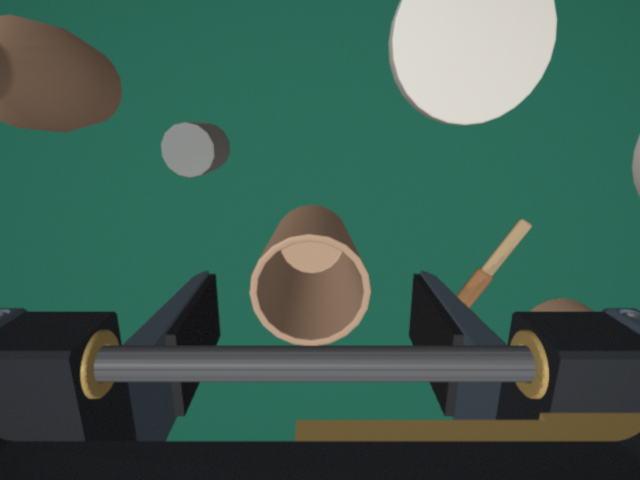

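Beaker rim (250–370, 290) sits between the fingers (218 and 412), about 3 mm to the left, which agrees with the computed offset. Descend and grip.

>>> play_rows:
  plan:
    - [[-0.25, -0.1, 1], [0, 0, 0]]
    - [[-0.25, -0.1, 2.5], [0, 0, 0]]
    - [[-0.25, -0.1, 4], [0, 0, 0]]
    - [[-0.25, -0.1, 5.4], [0, 0, 0]]
    - [[-0.25, -0.1, 5.4], [0, 0, 0]]
    - [[-0.25, -0.1, 5.4], [0, 0, 0]]

```text
t: 2.87
ee_pos: [0.441, 0.118, 0.0627]
eef_rot: [[0.437, -0.899, 0.0], [-0.899, -0.437, 0.0], [0.0, -0.0, -1.0]]
ft_force: [1.0, 0.6, 0.9]
opening: 1.0
```

>>> play_rows:
  plan:
    - [[0, 0, 0], [0, 0, 0]]
    - [[0, 0, 0], [0, 0, 0]]
    - [[0, 0, 0], [0, 0, 0]]
    - [[0, 0, 0], [0, 0, 0]]
    - [[0, 0, 0], [0, 0, 0]]
    - [[0, 0, 0], [0, 0, 0]]
    - [[0, 0, 0], [0, 0, 0]]
    - [[0, 0, 0], [0, 0, 0]]
  hand: -1

```text
t: 3.53
ee_pos: [0.441, 0.1182, 0.0622]
eef_rot: [[0.438, -0.899, 0.001], [-0.899, -0.438, -0.0], [0.0, -0.001, -1.0]]
ft_force: [-0.6, -2.0, 7.2]
opening: 0.653
```

```bash
python3 d.py .44,.1175,.062
```

```text
.44,.1175,.062 cm [0.01 0.12 0.02] dist 0.1
3.5333 [0.441  0.1182 0.0622] 0.653 [-0.6  -2.05  7.2 ] [  7.5  29.5 110.2  -0.   40.3  71.6]
```

>>> play_rows:
  plan:
    - [[0, 0, -0.5], [0, 0, 0]]
    - [[0, 0, -1.5], [0, 0, 0]]
    - [[0, 0, -3.5], [0, 0, 0]]
    - [[0, 0, -6], [0, 0, 0]]
    - [[0, 0, -8.5], [0, 0, 0]]
    - [[0, 0, -11], [0, 0, 0]]
    - [[0, 0, -13], [0, 0, 0]]
    - [[0, 0, -13], [0, 0, 0]]

```text
t: 4.2
ee_pos: [0.4422, 0.1185, 0.1955]
eef_rot: [[0.438, -0.899, 0.005], [-0.899, -0.438, 0.001], [0.002, -0.005, -1.0]]
ft_force: [0.4, 0.3, -1.4]
opening: 0.652
```

```bash
python3 d.py .6157,-.0996,.19 .6157,-.0996,.076; python3 -c "
from h import *
a=snap('side','s2.png')"
```

```text
.6157,-.0996,.19 cm [27.2  -6.06  0.62] dist 27.9
.6157,-.0996,.076 cm [27.19 -6.   12.02] dist 30.3
4.2 [0.4422 0.1185 0.1955] 0.652 [ 0.36  0.29 -1.37] [  7.5  16.7 102.    0.   61.   71.6]
```

View pics/s2.png

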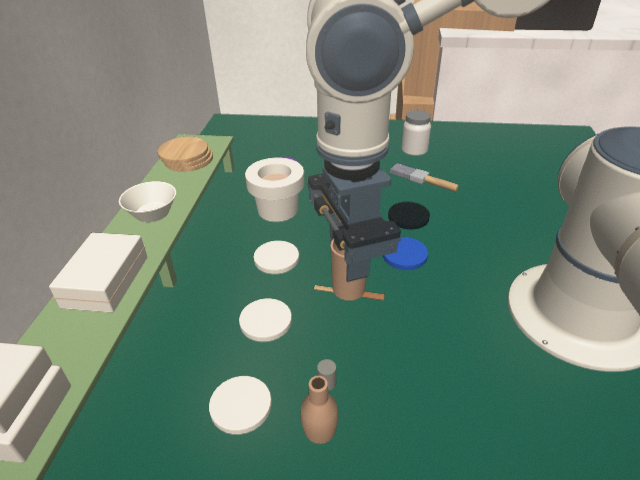

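Beaker lifted upright in the jaws at (349,270); the vase and both props are undisturbed.

>>> play_rows:
  plan:
    - [[1.5, -0.3, 0], [0, 0, 0]]
    - [[4, -0.9, 0], [0, 0, 0]]
    - [[7, -1.5, 0], [0, 0, 0]]
    - [[10, -2.2, 0], [0, 0, 0]]
    - [[13, -2.9, 0], [0, 0, 0]]
    - [[16, -3.5, 0], [0, 0, 0]]
    - [[19, -4.2, 0], [0, 0, 0]]
    - [[22, -4.9, 0], [0, 0, 0]]

```text
t: 4.92
ee_pos: [0.5809, -0.0594, 0.1904]
eef_rot: [[0.437, -0.899, -0.002], [-0.899, -0.437, 0.001], [-0.002, 0.002, -1.0]]
ft_force: [0.7, 0.4, -1.1]
opening: 0.655
```

>>> play_rows:
  plan:
    - [[2.5, -0.6, 0], [0, 0, 0]]
    - [[4.2, -1, 1], [0, 0, 0]]
    - [[5.2, -1.2, 3], [0, 0, 0]]
    - [[5.2, -1.2, 5], [0, 0, 0]]
    - [[5.2, -1.2, 7], [0, 0, 0]]
    - [[5.2, -1.2, 8.5], [0, 0, 0]]
    - [[5.2, -1.2, 8.5], [0, 0, 0]]
    - [[5.2, -1.2, 8.5], [0, 0, 0]]

```text
t: 5.58
ee_pos: [0.6135, -0.0994, 0.1055]
eef_rot: [[0.437, -0.899, -0.003], [-0.899, -0.437, 0.001], [-0.002, 0.002, -1.0]]
ft_force: [-0.6, -1.1, -1.6]
opening: 0.655
```

```bash
python3 d.py .6165,-.0993,.076
```

```text
.6165,-.0993,.076 cm [ 0.13 -0.28  2.95] dist 3.0
5.5833 [ 0.6135 -0.0994  0.1055] 0.655 [-0.6  -1.06 -1.64] [-14.7  35.3  84.5   0.   60.4  49.3]
```

>>> play_rows:
  plan:
    - [[0.1, -0.25, 0.7], [0, 0, 0]]
    - [[0.1, -0.25, 1.4], [0, 0, 0]]
    - [[0.1, -0.25, 2.1], [0, 0, 0]]
    - [[0.1, -0.25, 2.6], [0, 0, 0]]
    - [[0.1, -0.25, 2.8], [0, 0, 0]]
    - [[0.1, -0.25, 2.9], [0, 0, 0]]
    - [[0.1, -0.25, 2.9], [0, 0, 0]]
    - [[0.1, -0.25, 2.9], [0, 0, 0]]

```text
t: 6.25
ee_pos: [0.6174, -0.0995, 0.0782]
eef_rot: [[0.437, -0.899, 0.0], [-0.899, -0.437, -0.0], [0.0, -0.0, -1.0]]
ft_force: [-0.3, 0.2, -2.1]
opening: 0.655
```

```bash
python3 d.py .6165,-.0993,.076
```

```text
.6165,-.0993,.076 cm [-0.06  0.07  0.22] dist 0.2
6.25 [ 0.6174 -0.0995  0.0782] 0.655 [-0.34  0.21 -2.14] [-14.6  37.5  85.3   0.   57.2  49.4]
```

>>> play_rows:
  plan:
    - [[0, 0.05, 0.1], [0, 0, 0]]
    - [[0, 0.05, 0.2], [0, 0, 0]]
    - [[0, 0.05, 0.2], [0, 0, 0]]
    - [[0, 0.05, 0.2], [0, 0, 0]]
    - [[0, 0.05, 0.2], [0, 0, 0]]

```text
t: 6.67
ee_pos: [0.617, -0.0998, 0.0763]
eef_rot: [[0.438, -0.899, 0.001], [-0.899, -0.438, -0.0], [0.0, -0.001, -1.0]]
ft_force: [0.2, 0.4, 5.6]
opening: 0.655
```

>>> play_rows:
  plan:
    - [[0, 0, 0], [0, 0, 0]]
    - [[0, 0, 0], [0, 0, 0]]
    - [[0, 0, 0], [0, 0, 0]]
    - [[0, 0, 0], [0, 0, 0]]
    - [[0, 0, 0], [0, 0, 0]]
    - [[0, 0, 0], [0, 0, 0]]
    - [[0, 0, 0], [0, 0, 0]]
    - [[0, 0, 0], [0, 0, 0]]
  hand: 1

```text
t: 7.33
ee_pos: [0.6168, -0.0997, 0.0759]
eef_rot: [[0.437, -0.899, -0.0], [-0.899, -0.437, -0.0], [-0.0, 0.0, -1.0]]
ft_force: [-0.3, -0.4, -0.3]
opening: 0.999
```

>>> play_rows:
  plan:
    - [[0, 0, -0.5], [0, 0, 0]]
    - [[0, 0, -2], [0, 0, 0]]
    - [[0, 0, -4], [0, 0, 0]]
    - [[0, 0, -6.5], [0, 0, 0]]
    - [[0, 0, -9], [0, 0, 0]]
    - [[0, 0, -11.5], [0, 0, 0]]
    - [[0, 0, -14], [0, 0, 0]]
    - [[0, 0, -14], [0, 0, 0]]

```text
t: 8.0
ee_pos: [0.6189, -0.1002, 0.2214]
eef_rot: [[0.438, -0.899, 0.007], [-0.899, -0.438, -0.002], [0.005, -0.006, -1.0]]
ft_force: [1.4, 0.1, 0.3]
opening: 0.998
```

```bash
python3 d.py .469,.2956,.21 .469,.2956,.092
```

```text
.469,.2956,.21 cm [-42.15  -3.84   0.96] dist 42.3
.469,.2956,.092 cm [-42.21  -3.77  12.76] dist 44.3
8.0 [ 0.6189 -0.1002  0.2214] 0.998 [1.44 0.13 0.32] [-14.7  28.3  77.2   0.   74.1  49.4]
```

>>> play_rows:
  plan:
    - [[-2, -0.2, 0], [0, 0, 0]]
    - [[-5, -0.5, 0], [0, 0, 0]]
    - [[-8.5, -0.8, 0], [0, 0, 0]]
    - [[-12, -1.1, 0], [0, 0, 0]]
    - [[-15.5, -1.4, 0], [0, 0, 0]]
    - [[-19, -1.7, 0], [0, 0, 0]]
    - [[-22.5, -2, 0], [0, 0, 0]]
    - [[-26, -2.3, 0], [0, 0, 0]]

```text
t: 8.67
ee_pos: [0.5228, 0.1455, 0.2161]
eef_rot: [[0.437, -0.899, 0.0], [-0.899, -0.437, 0.0], [0.0, -0.0, -1.0]]
ft_force: [1.1, 1.1, 0.2]
opening: 0.998
```

>>> play_rows:
  plan:
    - [[-3, -0.3, 0], [0, 0, 0]]
    - [[-6, -0.6, 0], [0, 0, 0]]
    - [[-9, -0.9, 0], [0, 0, 0]]
    - [[-12, -1.1, 0], [0, 0, 0]]
    - [[-14.5, -1.2, 1], [0, 0, 0]]
    - [[-16, -1.3, 3], [0, 0, 0]]
    - [[-16, -1.3, 4], [0, 0, 0]]
    - [[-16, -1.3, 4], [0, 0, 0]]

```text
t: 9.33
ee_pos: [0.464, 0.2935, 0.174]
eef_rot: [[0.439, -0.899, -0.003], [-0.899, -0.439, -0.002], [0.0, 0.004, -1.0]]
ft_force: [-0.5, -1.0, -1.3]
opening: 1.001
```

>>> play_rows:
  plan:
    - [[0, 0, 1], [0, 0, 0]]
    - [[0, 0, 2], [0, 0, 0]]
    - [[0, 0, 3], [0, 0, 0]]
    - [[0, 0, 3], [0, 0, 0]]
    - [[0, 0, 3], [0, 0, 0]]

```text
t: 9.75
ee_pos: [0.4654, 0.2931, 0.1454]
eef_rot: [[0.437, -0.9, -0.001], [-0.9, -0.437, -0.001], [-0.0, 0.001, -1.0]]
ft_force: [-0.8, 0.6, 0.1]
opening: 1.002
```

```bash
python3 d.py .469,.2956,.092
python3 - <<'E'
from fit import *
im=snap('side','s3.png'); print(fit("vase","side",im,(320,430)))
im=snap('scene','sc3.png'); print(fit("beaker","scene",im,(285,265),.014))
w=snap('wrist','w3.png')
cv2.imwrite('pics/mix3.png',cv2.cvtColor(np.hstack([cv2.resize(w,(400,300)),cv2.resize(im,(400,300))]),4))
E
```

```text
.469,.2956,.092 cm [-0.06 -0.44  5.34] dist 5.4
9.75 [0.4654 0.2931 0.1454] 1.002 [-0.81  0.65  0.1 ] [26.  27.5 92.9  0.  59.7 90.1]
(array([0.4705526 , 0.29545179]), np.float64(0.7188285497164904))
(array([ 0.6299215 , -0.07551117]), np.float64(0.651966271173793))
```

View pics/mix3.png

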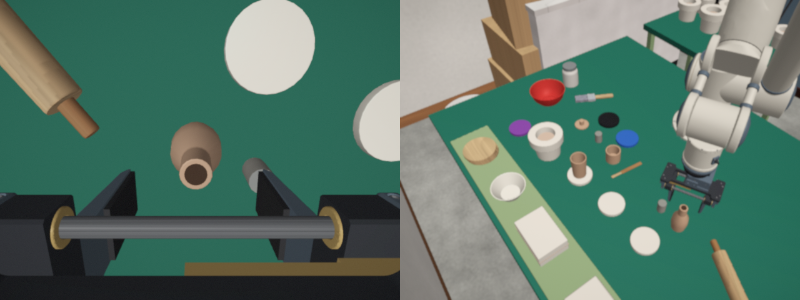

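Beaker stands upright on the bat next to the mould (right half, 579,165). Vase mouth (196,173 in the left half) is centred between the fingers. Descend on the neck.

>>> play_rows:
  plan:
    - [[-0.05, -0.4, 0.5], [0, 0, 0]]
    - [[-0.05, -0.4, 2], [0, 0, 0]]
    - [[-0.05, -0.4, 3.5], [0, 0, 0]]
    - [[-0.05, -0.4, 4.8], [0, 0, 0]]
    - [[-0.05, -0.4, 5.3], [0, 0, 0]]
    - [[-0.05, -0.4, 5.3], [0, 0, 0]]
    - [[-0.05, -0.4, 5.3], [0, 0, 0]]

```text
t: 10.48
ee_pos: [0.469, 0.2961, 0.0932]
eef_rot: [[0.438, -0.899, 0.0], [-0.899, -0.438, 0.0], [-0.0, -0.0, -1.0]]
ft_force: [0.3, -0.0, 0.2]
opening: 1.001
```

```bash
sed -i 's/r>g+5/r>g+28/' fit.py; python3 d.py .469,.2956,.092
python3 - <<'E'
from fit import *
im=cv2.cvtColor(cv2.imread('pics/sc3.png'),4); print(fit("beaker","scene",im,(286,264),.014), fit("vase","scene",im,(448,358)))
im=cv2.cvtColor(cv2.imread('pics/scene0.png'),4); print(fit("beaker","scene",im,(402,295)), fit("vase","scene",im,(448,358)))
E
```

```text
.469,.2956,.092 cm [0.04 0.02 0.12] dist 0.1
10.4833 [0.469  0.2961 0.0932] 1.001 [ 0.32 -0.04  0.16] [26.1 31.9 95.1  0.  53.  90.1]
(array([ 0.61304677, -0.10547489]), np.float64(0.6281580156178227)) (array([0.46648128, 0.29355201]), np.float64(0.4670694864048338))
(array([0.4368997 , 0.11282305]), np.float64(0.4723792953458026)) (array([0.46530611, 0.29341096]), np.float64(0.45148036253776436))
```

>>> play_rows:
  plan:
    - [[0, 0, 0], [0, 0, 0]]
    - [[0, 0, 0], [0, 0, 0]]
    - [[0, 0, 0], [0, 0, 0]]
    - [[0, 0, 0], [0, 0, 0]]
    - [[0, 0, 0], [0, 0, 0]]
    - [[0, 0, 0], [0, 0, 0]]
    - [[0, 0, 0], [0, 0, 0]]
    - [[0, 0, 0], [0, 0, 0]]
  hand: -1

```text
t: 11.15
ee_pos: [0.4688, 0.2959, 0.0929]
eef_rot: [[0.437, -0.899, 0.0], [-0.899, -0.437, 0.0], [-0.0, -0.0, -1.0]]
ft_force: [-0.6, 0.4, -0.2]
opening: 0.446
```

>>> play_rows:
  plan:
    - [[0, 0, 0], [0, 0, 0]]
    - [[0, 0, 0], [0, 0, 0]]
    - [[0, 0, 0], [0, 0, 0]]
    - [[0, 0, 0], [0, 0, 0]]
    - [[0, 0, 0], [0, 0, 0]]
    - [[0, 0, 0], [0, 0, 0]]

```text
t: 11.65
ee_pos: [0.4688, 0.2959, 0.0929]
eef_rot: [[0.438, -0.899, -0.0], [-0.899, -0.438, -0.0], [0.0, 0.0, -1.0]]
ft_force: [-0.5, 0.6, -1.6]
opening: 0.305
```

```bash
sed -i 's/r>g+28/(r-b>14)\&(r>g+3)/' fit.py; python3 d.py .469,.2956,.092
python3 - <<'E'
from fit import *
im=cv2.cvtColor(cv2.imread('pics/sc3.png'),4); print(im[265,286],im[275,288],im[280,275],im[385//1,392])
print(fit("beaker","scene",im,(286,264),.014))
im=cv2.cvtColor(cv2.imread('pics/scene0.png'),4); print(im[280,288],fit("beaker","scene",im,(402,295)), fit("vase","scene",im,(448,358)))
E
```

```text
.469,.2956,.092 cm [ 0.04 -0.01  0.09] dist 0.1
11.65 [0.4688 0.2959 0.0929] 0.305 [-0.5   0.63 -1.63] [26.1 31.9 95.1 -0.  53.  90.1]
[154 124 100] [156 125 101] [230 222 211] [229 222 210]
(array([ 0.62945648, -0.07756466]), np.float64(0.638065408988273))
[230 223 212] (array([0.44059241, 0.11781231]), np.float64(0.9404942553652721)) (array([0.46847531, 0.29645243]), np.float64(0.9377306822240743))
```

>>> play_rows:
  plan:
    - [[0, 0, -0.5], [0, 0, 0]]
    - [[0, 0, -1.5], [0, 0, 0]]
    - [[0, 0, -3], [0, 0, 0]]
    - [[0, 0, -5], [0, 0, 0]]
    - [[0, 0, -7], [0, 0, 0]]
    - [[0, 0, -8.5], [0, 0, 0]]
    - [[0, 0, -8.5], [0, 0, 0]]
    - [[0, 0, -8.5], [0, 0, 0]]

```text
t: 12.32
ee_pos: [0.4691, 0.2961, 0.1789]
eef_rot: [[0.438, -0.899, 0.002], [-0.899, -0.438, 0.001], [-0.0, -0.002, -1.0]]
ft_force: [0.1, -0.5, -2.7]
opening: 0.302
```

```bash
sed -i 's/r-b>14/r-b>25/' fit.py; python3 d.py .6033,.2697,.17 .6033,.2697,.108
python3 - <<'E'
from fit import *
im=cv2.cvtColor(cv2.imread('pics/sc3.png'),4); 
print(fit("beaker","scene",im,(286,264),.014))
im=snap("side","s4.png")
print(fit("beaker","side",cv2.cvtColor(cv2.imread('pics/s3.png'),4),(276,237),.014))
im=cv2.cvtColor(cv2.imread('pics/scene0.png'),4); print(fit("beaker","scene",im,(402,295)), fit("vase","scene",im,(448,358)))
E
```

```text
.6033,.2697,.17 cm [  8.24 -10.91   0.91] dist 13.7
.6033,.2697,.108 cm [  8.24 -10.89   7.11] dist 15.4
12.3167 [0.4691 0.2961 0.1789] 0.302 [ 0.13 -0.47 -2.75] [26.1 25.3 90.3 -0.  64.3 90.1]
(array([ 0.61682138, -0.10017017]), np.float64(0.9478678404024237))
(array([ 0.56170826, -0.18699699]), np.float64(0.00015947624643275482))
(array([0.44015281, 0.11688758]), np.float64(0.9293202204690371)) (array([0.46806695, 0.29607207]), np.float64(0.9316034915700108))
```

View pics/s4.png

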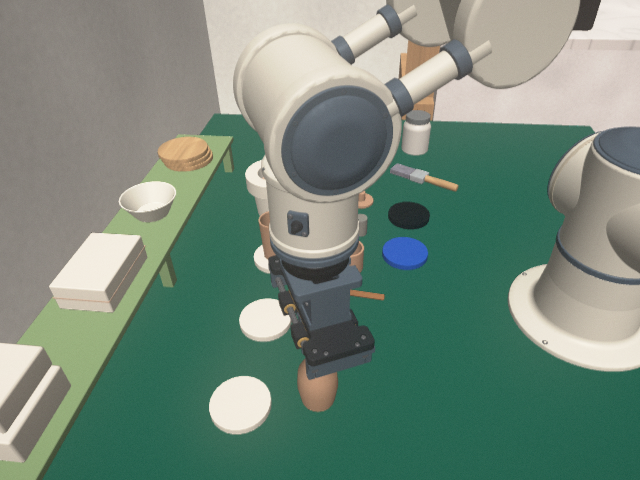

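Vase hangs upright in the jaws at (318,385). The beaker's fit puts it within about 1 mm of its bat's centre.

>>> play_rows:
  plan:
    - [[0.8, -1, 0], [0, 0, 0]]
    - [[2.2, -3, 0], [0, 0, 0]]
    - [[4, -5.3, 0], [0, 0, 0]]
    - [[5.8, -7.6, 0], [0, 0, 0]]
    - [[7.4, -9.8, 0], [0, 0, 0]]
    - [[8.2, -10.9, 1], [0, 0, 0]]
    - [[8.2, -10.9, 3], [0, 0, 0]]
    - [[8.2, -10.9, 4.5], [0, 0, 0]]

```text
t: 13.03
ee_pos: [0.6036, 0.2689, 0.1304]
eef_rot: [[0.436, -0.9, -0.001], [-0.9, -0.436, -0.001], [-0.0, 0.001, -1.0]]
ft_force: [-0.6, 0.3, -2.0]
opening: 0.304
```

>>> play_rows:
  plan:
    - [[0, 0, 0.5], [0, 0, 0]]
    - [[0, 0, 0.8], [0, 0, 0]]
    - [[0, 0, 0.8], [0, 0, 0]]
    - [[0, 0, 0.8], [0, 0, 0]]
    - [[0, 0, 0.8], [0, 0, 0]]

```text
t: 13.45
ee_pos: [0.6032, 0.2701, 0.1259]
eef_rot: [[0.438, -0.899, 0.001], [-0.899, -0.438, 0.0], [0.0, -0.001, -1.0]]
ft_force: [-0.4, -0.0, -1.7]
opening: 0.307
```

```bash
python3 d.py .6033,.2697,.1065
```

```text
.6033,.2697,.1065 cm [0.04 0.01 1.94] dist 1.9
13.45 [0.6032 0.2701 0.1259] 0.307 [-0.36 -0.02 -1.66] [18.9 36.6 77.7 -0.  65.7 83. ]
```

>>> play_rows:
  plan:
    - [[0, 0, 0.6], [0, 0, 0]]
    - [[0, 0, 1.2], [0, 0, 0]]
    - [[0, 0, 1.6], [0, 0, 0]]
    - [[0, 0, 1.8], [0, 0, 0]]
    - [[0, 0, 1.9], [0, 0, 0]]
    - [[0, 0, 1.9], [0, 0, 0]]
    - [[0, 0, 1.9], [0, 0, 0]]
    - [[0, 0, 1.9], [0, 0, 0]]

```text
t: 14.12
ee_pos: [0.6029, 0.27, 0.1069]
eef_rot: [[0.438, -0.899, 0.001], [-0.899, -0.438, 0.0], [0.0, -0.001, -1.0]]
ft_force: [-3.9, -1.3, 12.7]
opening: 0.301
```

>>> play_rows:
  plan:
    - [[0, 0, -0.05], [0, 0, 0]]
    - [[0, 0, -0.05], [0, 0, 0]]
    - [[0, 0, -0.05], [0, 0, 0]]

```text
t: 14.37
ee_pos: [0.6028, 0.2699, 0.1069]
eef_rot: [[0.438, -0.899, 0.0], [-0.899, -0.438, 0.0], [0.0, -0.001, -1.0]]
ft_force: [-2.8, -1.2, 7.3]
opening: 0.302
```

>>> play_rows:
  plan:
    - [[0, 0, 0], [0, 0, 0]]
    - [[0, 0, 0], [0, 0, 0]]
    - [[0, 0, 0], [0, 0, 0]]
    - [[0, 0, 0], [0, 0, 0]]
    - [[0, 0, 0], [0, 0, 0]]
    - [[0, 0, 0], [0, 0, 0]]
    - [[0, 0, 0], [0, 0, 0]]
    - [[0, 0, 0], [0, 0, 0]]
  hand: 1

```text
t: 15.03
ee_pos: [0.6027, 0.2699, 0.1064]
eef_rot: [[0.437, -0.899, 0.0], [-0.899, -0.437, -0.0], [0.0, -0.0, -1.0]]
ft_force: [0.5, 1.0, -0.3]
opening: 0.857
```

>>> play_rows:
  plan:
    - [[0, 0, 0], [0, 0, 0]]
    - [[0, 0, 0], [0, 0, 0]]
    - [[0, 0, -0.5], [0, 0, 0]]
    - [[0, 0, -2], [0, 0, 0]]
    - [[0, 0, -4], [0, 0, 0]]
    - [[0, 0, -6.5], [0, 0, 0]]
    - [[0, 0, -9], [0, 0, 0]]
    - [[0, 0, -10], [0, 0, 0]]

```text
t: 15.7
ee_pos: [0.6039, 0.2703, 0.2103]
eef_rot: [[0.438, -0.899, 0.004], [-0.899, -0.438, 0.001], [0.001, -0.004, -1.0]]
ft_force: [0.5, 0.3, -0.1]
opening: 1.002
```

```bash
python3 d.py .4543,-.0903,.20 .4543,-.0903,.10 .4543,-.0903,.03
```

```text
.4543,-.0903,.20 cm [25.88 29.23  0.92] dist 39.1
.4543,-.0903,.10 cm [25.87 29.28 10.92] dist 40.6
.4543,-.0903,.03 cm [25.87 29.31 17.92] dist 43.0
15.7 [0.6039 0.2703 0.2103] 1.002 [ 0.49  0.27 -0.07] [18.9 31.7 72.5 -0.  75.5 83. ]
```

>>> play_rows:
  plan:
    - [[1.8, 2, 0], [0, 0, 0]]
    - [[4, 4.5, 0], [0, 0, 0]]
    - [[6.4, 7.2, 0], [0, 0, 0]]
    - [[8.8, 9.9, 0], [0, 0, 0]]
    - [[11.2, 12.6, 0], [0, 0, 0]]
    - [[13.6, 15.3, 0], [0, 0, 0]]
    - [[16, 18, 0], [0, 0, 0]]
    - [[18.4, 20.7, 0], [0, 0, 0]]

```text
t: 16.37
ee_pos: [0.496, 0.0125, 0.2064]
eef_rot: [[0.438, -0.899, 0.0], [-0.899, -0.438, -0.0], [0.0, -0.0, -1.0]]
ft_force: [1.4, 0.2, -0.7]
opening: 0.998
```

>>> play_rows:
  plan:
    - [[2.4, 2.7, 1], [0, 0, 0]]
    - [[4.8, 5.4, 2.5], [0, 0, 0]]
    - [[6.6, 7.6, 4.5], [0, 0, 0]]
    - [[7.4, 8.5, 7], [0, 0, 0]]
    - [[7.4, 8.5, 9], [0, 0, 0]]
    - [[7.4, 8.5, 10.5], [0, 0, 0]]
    - [[7.4, 8.5, 10.5], [0, 0, 0]]
    - [[7.4, 8.5, 10.5], [0, 0, 0]]

```text
t: 17.03
ee_pos: [0.4526, -0.0898, 0.1012]
eef_rot: [[0.437, -0.899, -0.001], [-0.899, -0.437, 0.001], [-0.001, 0.001, -1.0]]
ft_force: [-0.4, 0.5, 1.2]
opening: 1.0
```

```bash
python3 d.py .4543,-.0903,.03
python3 - <<'E'
from fit import *
im=snap('scene','sc5.png'); print(fit("vase","scene",im,(392,360),.014)); 
w=snap('wrist','w5.png')
cv2.imwrite('pics/mix5.png',cv2.cvtColor(np.hstack([cv2.resize(w,(400,300)),im[150:450,180:580]]),4))
E
```

```text
.4543,-.0903,.03 cm [ 0.13 -0.14  7.12] dist 7.1
17.0333 [ 0.4526 -0.0898  0.1012] 1.0 [-0.44  0.45  1.2 ] [-18.6  25.6 107.5   0.   47.   45.4]
(array([0.60279083, 0.270554  ]), np.float64(0.9472893307132123))
```

View pics/mix5.png

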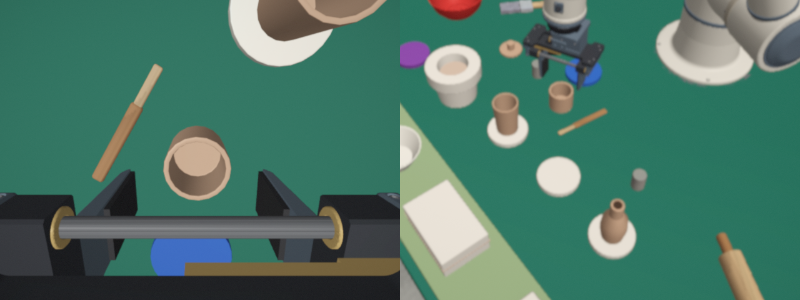

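Vase stands centred on the end bat (fit 0.6028, 0.2706). The jar is centred between the fingers, clear of the blue disc and of the prop. Descend.

>>> play_rows:
  plan:
    - [[0.1, -0.1, 1.5], [0, 0, 0]]
    - [[0.1, -0.1, 3], [0, 0, 0]]
    - [[0.1, -0.1, 4.5], [0, 0, 0]]
    - [[0.1, -0.1, 6], [0, 0, 0]]
    - [[0.1, -0.1, 7], [0, 0, 0]]
    - [[0.1, -0.1, 7], [0, 0, 0]]
    - [[0.1, -0.1, 7], [0, 0, 0]]

```text
t: 17.72
ee_pos: [0.4547, -0.0903, 0.0321]
eef_rot: [[0.438, -0.899, 0.0], [-0.899, -0.438, -0.0], [0.0, -0.0, -1.0]]
ft_force: [-0.6, -0.3, 0.3]
opening: 1.0
```

>>> play_rows:
  plan:
    - [[0, 0, 0], [0, 0, 0]]
    - [[0, 0, 0], [0, 0, 0]]
    - [[0, 0, 0], [0, 0, 0]]
    - [[0, 0, 0], [0, 0, 0]]
    - [[0, 0, 0], [0, 0, 0]]
    - [[0, 0, 0], [0, 0, 0]]
    - [[0, 0, 0], [0, 0, 0]]
    - [[0, 0, 0], [0, 0, 0]]
  hand: -1

```text
t: 18.38
ee_pos: [0.4545, -0.0904, 0.0317]
eef_rot: [[0.438, -0.899, 0.0], [-0.899, -0.438, -0.0], [0.0, -0.0, -1.0]]
ft_force: [-1.0, 0.4, 7.7]
opening: 0.666
```

```bash
python3 d.py .4543,-.0903,.03
```

```text
.4543,-.0903,.03 cm [-0.02  0.01  0.17] dist 0.2
18.3833 [ 0.4545 -0.0904  0.0317] 0.666 [-0.98  0.41  7.73] [-18.6  33.2 110.5   0.   36.3  45.4]
```

>>> play_rows:
  plan:
    - [[0, 0, -0.5], [0, 0, 0]]
    - [[0, 0, -1.5], [0, 0, 0]]
    - [[0, 0, -3.5], [0, 0, 0]]
    - [[0, 0, -6], [0, 0, 0]]
    - [[0, 0, -8], [0, 0, 0]]
    - [[0, 0, -9.5], [0, 0, 0]]
    - [[0, 0, -9.5], [0, 0, 0]]
    - [[0, 0, -9.5], [0, 0, 0]]

```text
t: 19.05
ee_pos: [0.4546, -0.0904, 0.1269]
eef_rot: [[0.437, -0.899, 0.001], [-0.899, -0.437, -0.0], [0.001, -0.001, -1.0]]
ft_force: [0.2, 0.5, -2.7]
opening: 0.661
```

```bash
python3 d.py .6008,.0847,.127 .6008,.0847,.046
```

```text
.6008,.0847,.127 cm [-9.350e+00 -2.081e+01  1.000e-02] dist 22.8
.6008,.0847,.046 cm [ -9.36 -20.8    8.11] dist 24.2
19.05 [ 0.4546 -0.0904  0.1269] 0.661 [ 0.23  0.5  -2.68] [-18.6  23.2 105.9   0.   50.9  45.4]
```

>>> play_rows:
  plan:
    - [[-0.7, -1.5, 0], [0, 0, 0]]
    - [[-2, -4.5, 0], [0, 0, 0]]
    - [[-3.4, -7.5, 0], [0, 0, 0]]
    - [[-4.8, -10.5, 0], [0, 0, 0]]
    - [[-6.2, -13.5, 0], [0, 0, 0]]
    - [[-7.6, -16.5, 0], [0, 0, 0]]
    - [[-8.7, -19.2, 0], [0, 0, 0]]
    - [[-9.35, -20.8, 0], [0, 0, 0]]

```text
t: 19.72
ee_pos: [0.6015, 0.0872, 0.1248]
eef_rot: [[0.439, -0.899, -0.001], [-0.899, -0.439, 0.0], [-0.001, 0.001, -1.0]]
ft_force: [-0.5, -0.1, -1.6]
opening: 0.661
```

>>> play_rows:
  plan:
    - [[0, 0, 1], [0, 0, 0]]
    - [[0, 0, 2.5], [0, 0, 0]]
    - [[0, 0, 4], [0, 0, 0]]
    - [[0, 0, 5.5], [0, 0, 0]]
    - [[0, 0, 6], [0, 0, 0]]
    - [[0, 0, 6], [0, 0, 0]]
    - [[0, 0, 6], [0, 0, 0]]
    - [[0, 0, 6], [0, 0, 0]]

```text
t: 20.38
ee_pos: [0.6007, 0.0845, 0.0669]
eef_rot: [[0.437, -0.899, 0.001], [-0.899, -0.437, 0.0], [0.0, -0.0, -1.0]]
ft_force: [-0.3, 0.0, -0.7]
opening: 0.666
```

```bash
python3 d.py .6008,.0847,.0457
```

```text
.6008,.0847,.0457 cm [-0.01 -0.02  2.12] dist 2.1
20.3833 [0.6007 0.0845 0.0669] 0.666 [-0.27  0.04 -0.68] [ 2.4 37.2 88.6 -0.  54.2 66.4]
```

>>> play_rows:
  plan:
    - [[0, 0, 0.6], [0, 0, 0]]
    - [[0, 0, 1.2], [0, 0, 0]]
    - [[0, 0, 1.7], [0, 0, 0]]
    - [[0, 0, 1.9], [0, 0, 0]]
    - [[0, 0, 2.0], [0, 0, 0]]
    - [[0, 0, 2.05], [0, 0, 0]]
    - [[0, 0, 2.05], [0, 0, 0]]
    - [[0, 0, 2.05], [0, 0, 0]]

```text
t: 21.05
ee_pos: [0.6007, 0.0848, 0.0461]
eef_rot: [[0.438, -0.899, 0.0], [-0.899, -0.438, 0.0], [0.0, -0.0, -1.0]]
ft_force: [0.6, -0.6, -0.6]
opening: 0.663
```

>>> play_rows:
  plan:
    - [[0, 0, 0], [0, 0, 0]]
    - [[0, 0, 0], [0, 0, 0]]
    - [[0, 0, 0], [0, 0, 0]]
    - [[0, 0, 0], [0, 0, 0]]
    - [[0, 0, 0], [0, 0, 0]]
    - [[0, 0, 0], [0, 0, 0]]
    - [[0, 0, 0], [0, 0, 0]]
    - [[0, 0, 0], [0, 0, 0]]
  hand: 1

```text
t: 21.72
ee_pos: [0.6005, 0.0847, 0.0459]
eef_rot: [[0.437, -0.899, 0.0], [-0.899, -0.437, -0.0], [0.0, -0.0, -1.0]]
ft_force: [0.3, 0.6, 0.3]
opening: 1.002
```

>>> play_rows:
  plan:
    - [[0, 0, -0.5], [0, 0, 0]]
    - [[0, 0, -2], [0, 0, 0]]
    - [[0, 0, -4], [0, 0, 0]]
    - [[0, 0, -6.5], [0, 0, 0]]
    - [[0, 0, -9.5], [0, 0, 0]]
    - [[0, 0, -12.5], [0, 0, 0]]
    - [[0, 0, -15], [0, 0, 0]]
    - [[0, 0, -15], [0, 0, 0]]

```text
t: 22.38
ee_pos: [0.6028, 0.0849, 0.2015]
eef_rot: [[0.438, -0.899, 0.008], [-0.899, -0.438, 0.0], [0.003, -0.007, -1.0]]
ft_force: [0.7, -0.3, 0.8]
opening: 0.997
```

```bash
python3 d.py .45,-.22,.19 .4437,-.3332,.10 .4437,-.3332,.0265
```

```text
.45,-.22,.19 cm [20.73 27.09  1.02] dist 34.1
.4437,-.3332,.10 cm [30.6  32.67 10.01] dist 45.9
.4437,-.3332,.0265 cm [30.58 32.72 17.36] dist 48.0
22.3833 [0.6028 0.0849 0.2015] 0.997 [ 0.71 -0.3   0.85] [ 2.4 27.9 81.4  0.  70.3 66.4]
```

>>> play_rows:
  plan:
    - [[1.5, 2, 0], [0, 0, 0]]
    - [[3.5, 4.6, 0], [0, 0, 0]]
    - [[5.6, 7.3, 0], [0, 0, 0]]
    - [[7.7, 10, 0], [0, 0, 0]]
    - [[9.8, 12.8, 0], [0, 0, 0]]
    - [[11.9, 15.5, 0], [0, 0, 0]]
    - [[14, 18.2, 0], [0, 0, 0]]
    - [[16, 21, 0], [0, 0, 0]]

```text
t: 23.05
ee_pos: [0.4807, -0.1523, 0.196]
eef_rot: [[0.438, -0.899, 0.0], [-0.899, -0.438, -0.0], [0.0, -0.0, -1.0]]
ft_force: [1.3, -0.7, 0.9]
opening: 0.998
```

>>> play_rows:
  plan:
    - [[2, 2, 0], [0, 0, 0]]
    - [[4, 4, 0], [0, 0, 0]]
    - [[6.5, 6, 0], [0, 0, 0]]
    - [[9, 7.5, 0], [0, 0, 0]]
    - [[11.5, 9.2, 1], [0, 0, 0]]
    - [[13.5, 10.8, 3], [0, 0, 0]]
    - [[14.5, 11.5, 5], [0, 0, 0]]
    - [[14.5, 11.5, 7], [0, 0, 0]]

```text
t: 23.72
ee_pos: [0.4412, -0.3346, 0.1253]
eef_rot: [[0.435, -0.9, 0.001], [-0.9, -0.435, -0.002], [0.002, -0.0, -1.0]]
ft_force: [0.0, -0.1, -0.1]
opening: 1.0
```

>>> play_rows:
  plan:
    - [[0, 0, 2], [0, 0, 0]]
    - [[0, 0, 4], [0, 0, 0]]
    - [[0, 0, 5], [0, 0, 0]]
    - [[0, 0, 5], [0, 0, 0]]
    - [[0, 0, 5], [0, 0, 0]]

```text
t: 24.13
ee_pos: [0.4416, -0.3316, 0.0761]
eef_rot: [[0.438, -0.899, -0.0], [-0.899, -0.438, 0.0], [-0.001, 0.0, -1.0]]
ft_force: [0.1, -0.2, 0.3]
opening: 0.997
```

```bash
python3 d.py .4437,-.3332,.0265
python3 - <<'E'
from fit import *
im=snap('scene','sc6.png'); print(fit("jar","scene",im,(338,310),.014)); 
im=snap('side','s6.png'); print(fit("jar","side",im,(266,300),.014)); 
w=snap('wrist','w6.png')
cv2.imwrite('pics/mix6.png',cv2.cvtColor(np.hstack([cv2.resize(w,(400,300)),im[140:440,130:530]]),4))
E
```

```text
.4437,-.3332,.0265 cm [ 0.24 -0.12  4.96] dist 5.0
24.1333 [ 0.4416 -0.3316  0.0761] 0.997 [ 0.14 -0.22  0.32] [-43.1  33.2  96.2  -0.   50.6  21. ]
(array([0.6019651, 0.0856122]), np.float64(0.9519230769230769))
(array([0.6003452 , 0.08652912]), np.float64(0.9662986156888596))
```

View pics/mix6.png

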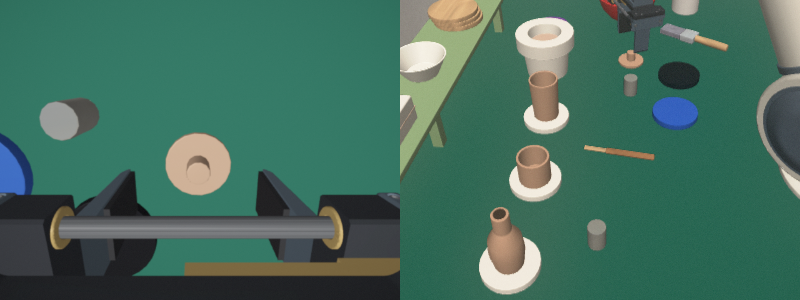

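All three pots stand on their bats. The lid knob (198,165, left half) is centred between the fingers; the tips stay above the black disc. Descend on the knob.

>>> play_rows:
  plan:
    - [[0.2, -0.1, 1.2], [0, 0, 0]]
    - [[0.2, -0.1, 2.5], [0, 0, 0]]
    - [[0.2, -0.1, 3.8], [0, 0, 0]]
    - [[0.2, -0.1, 4.6], [0, 0, 0]]
    - [[0.2, -0.1, 4.85], [0, 0, 0]]
    - [[0.2, -0.1, 4.85], [0, 0, 0]]
    - [[0.2, -0.1, 4.85], [0, 0, 0]]
    - [[0.2, -0.1, 4.85], [0, 0, 0]]

```text
t: 24.95
ee_pos: [0.4438, -0.3334, 0.028]
eef_rot: [[0.438, -0.899, 0.001], [-0.899, -0.438, -0.001], [0.001, -0.0, -1.0]]
ft_force: [0.0, -0.9, -0.2]
opening: 1.0
```

>>> play_rows:
  plan:
    - [[0, 0, 0], [0, 0, 0]]
    - [[0, 0, 0], [0, 0, 0]]
    - [[0, 0, 0], [0, 0, 0]]
    - [[0, 0, 0], [0, 0, 0]]
    - [[0, 0, 0], [0, 0, 0]]
    - [[0, 0, 0], [0, 0, 0]]
    - [[0, 0, 0], [0, 0, 0]]
    - [[0, 0, 0], [0, 0, 0]]
  hand: -1

```text
t: 25.62
ee_pos: [0.4434, -0.3331, 0.0274]
eef_rot: [[0.437, -0.899, -0.0], [-0.899, -0.437, 0.0], [-0.0, 0.0, -1.0]]
ft_force: [-0.2, 0.0, -0.5]
opening: 0.445
```

>>> play_rows:
  plan:
    - [[0, 0, 0], [0, 0, 0]]
    - [[0, 0, 0], [0, 0, 0]]
    - [[0, 0, 0], [0, 0, 0]]
    - [[0, 0, 0], [0, 0, 0]]
    - [[0, 0, 0], [0, 0, 0]]
    - [[0, 0, 0], [0, 0, 0]]
    - [[0, 0, 0], [0, 0, 0]]
    - [[0, 0, 0], [0, 0, 0]]

```text
t: 26.28
ee_pos: [0.4434, -0.3331, 0.0274]
eef_rot: [[0.437, -0.899, -0.0], [-0.899, -0.437, 0.0], [-0.0, 0.0, -1.0]]
ft_force: [-0.5, -0.1, -1.4]
opening: 0.232
```

```bash
python3 d.py .4437,-.3332,.0265
```

```text
.4437,-.3332,.0265 cm [ 0.02 -0.02  0.09] dist 0.1
26.2833 [ 0.4434 -0.3331  0.0274] 0.232 [-0.49 -0.07 -1.44] [-43.1  37.7  97.6   0.   44.6  21. ]
```

>>> play_rows:
  plan:
    - [[0, 0, -0.5], [0, 0, 0]]
    - [[0, 0, -2], [0, 0, 0]]
    - [[0, 0, -4.5], [0, 0, 0]]
    - [[0, 0, -7.5], [0, 0, 0]]
    - [[0, 0, -10.5], [0, 0, 0]]
    - [[0, 0, -13.5], [0, 0, 0]]
    - [[0, 0, -16], [0, 0, 0]]
    - [[0, 0, -16], [0, 0, 0]]

```text
t: 26.95
ee_pos: [0.445, -0.3345, 0.1926]
eef_rot: [[0.438, -0.899, 0.005], [-0.899, -0.438, -0.005], [0.007, -0.003, -1.0]]
ft_force: [-0.1, -1.1, 0.3]
opening: 0.233
```

```bash
python3 d.py .601,.0855,.19 .601,.0855,.0885; python3 -c "
from h import *
a=snap('scene','sc7.png'); b=snap('side','s7.png')
cv2.imwrite('pics/mix7.png',cv2.cvtColor(np.hstack([a[80:380,200:500],cv2.resize(b[80:280,260:460],(300,300))]),4))"
```

```text
.601,.0855,.19 cm [-30.94 -32.4    0.13] dist 44.8
.601,.0855,.0885 cm [-31.01 -32.38  10.28] dist 46.0
26.95 [ 0.445  -0.3345  0.1926] 0.233 [-0.08 -1.08  0.27] [-43.1  24.4  89.3   0.   65.8  21. ]
```

View pics/mix7.png

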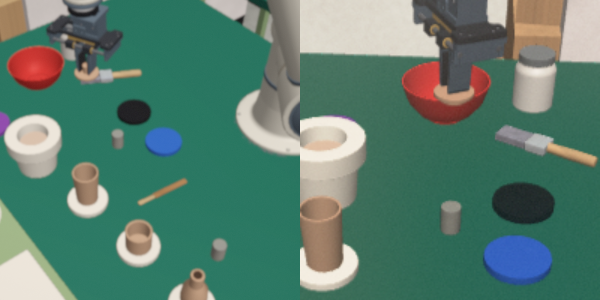

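Lid is held level in the jaws (right half, 455,93) and both props stand. Carry it to the jar.

>>> play_rows:
  plan:
    - [[-1.5, -1.6, 0], [0, 0, 0]]
    - [[-3.5, -3.7, 0], [0, 0, 0]]
    - [[-5.6, -5.9, 0], [0, 0, 0]]
    - [[-7.7, -8.1, 0], [0, 0, 0]]
    - [[-9.8, -10.3, 0], [0, 0, 0]]
    - [[-11.9, -12.5, 0], [0, 0, 0]]
    - [[-14, -14.7, 0], [0, 0, 0]]
    - [[-16, -16.8, 0], [0, 0, 0]]

```text
t: 27.72
ee_pos: [0.5239, -0.1138, 0.186]
eef_rot: [[0.438, -0.899, -0.002], [-0.899, -0.438, 0.001], [-0.002, 0.002, -1.0]]
ft_force: [0.5, 0.6, -0.4]
opening: 0.235
```

>>> play_rows:
  plan:
    - [[-2.1, -2.2, 0], [0, 0, 0]]
    - [[-4.2, -4.4, 0], [0, 0, 0]]
    - [[-6.3, -6.6, 0], [0, 0, 0]]
    - [[-8.4, -8.8, 0], [0, 0, 0]]
    - [[-10.5, -11, 0], [0, 0, 0]]
    - [[-12.6, -13.2, 0], [0, 0, 0]]
    - [[-14.2, -14.9, 0], [0, 0, 0]]
    - [[-14.9, -15.6, 0], [0, 0, 0]]

```text
t: 28.38
ee_pos: [0.5995, 0.0893, 0.1858]
eef_rot: [[0.439, -0.898, -0.002], [-0.898, -0.439, 0.0], [-0.001, 0.002, -1.0]]
ft_force: [-0.1, -0.5, -1.3]
opening: 0.233
```

>>> play_rows:
  plan:
    - [[0, 0, 1], [0, 0, 0]]
    - [[0, 0, 2.5], [0, 0, 0]]
    - [[0, 0, 4], [0, 0, 0]]
    - [[0, 0, 5.5], [0, 0, 0]]
    - [[0, 0, 7], [0, 0, 0]]
    - [[0, 0, 7], [0, 0, 0]]
    - [[0, 0, 7], [0, 0, 0]]
    - [[0, 0, 7], [0, 0, 0]]

```text
t: 29.05
ee_pos: [0.5995, 0.0859, 0.1176]
eef_rot: [[0.437, -0.899, -0.0], [-0.899, -0.437, -0.0], [-0.0, 0.0, -1.0]]
ft_force: [-0.5, -0.3, -0.3]
opening: 0.232
```

```bash
python3 d.py .601,.0855,.0884
```

```text
.601,.0855,.0884 cm [ 0.1  -0.12  2.92] dist 2.9
29.05 [0.5995 0.0859 0.1176] 0.232 [-0.46 -0.29 -0.32] [ 2.5 33.3 86.5 -0.  60.2 66.6]
```

>>> play_rows:
  plan:
    - [[0.1, -0.1, 0.5], [0, 0, 0]]
    - [[0.1, -0.1, 1], [0, 0, 0]]
    - [[0.1, -0.1, 1.5], [0, 0, 0]]
    - [[0.1, -0.1, 2], [0, 0, 0]]
    - [[0.1, -0.1, 2.3], [0, 0, 0]]
    - [[0.1, -0.1, 2.5], [0, 0, 0]]
    - [[0.1, -0.1, 2.5], [0, 0, 0]]
    - [[0.1, -0.1, 2.5], [0, 0, 0]]

```text
t: 29.72
ee_pos: [0.6009, 0.0861, 0.0924]
eef_rot: [[0.438, -0.899, -0.0], [-0.899, -0.438, 0.0], [-0.0, 0.0, -1.0]]
ft_force: [0.4, 0.6, -1.0]
opening: 0.23
```

```bash
python3 d.py .601,.0855,.0884
```

```text
.601,.0855,.0884 cm [0.06 0.02 0.4 ] dist 0.4
29.7167 [0.6009 0.0861 0.0924] 0.23 [ 0.37  0.6  -1.  ] [ 2.5 35.2 87.5  0.  57.3 66.6]
```

Plug is in the mouth with no contact force (4 mm left). Lower it the rest of the way and release.

>>> play_rows:
  plan:
    - [[0, 0, 0.15], [0, 0, 0]]
    - [[0, 0, 0.3], [0, 0, 0]]
    - [[0, 0, 0.4], [0, 0, 0]]
    - [[0, 0, 0.4], [0, 0, 0]]
    - [[0, 0, 0.4], [0, 0, 0]]

```text
t: 30.13
ee_pos: [0.6009, 0.086, 0.0884]
eef_rot: [[0.438, -0.899, 0.0], [-0.899, -0.438, -0.0], [0.0, -0.0, -1.0]]
ft_force: [0.2, -0.2, -1.4]
opening: 0.232
```

>>> play_rows:
  plan:
    - [[0, 0, 0], [0, 0, 0]]
    - [[0, 0, 0], [0, 0, 0]]
    - [[0, 0, 0], [0, 0, 0]]
    - [[0, 0, 0], [0, 0, 0]]
    - [[0, 0, 0], [0, 0, 0]]
    - [[0, 0, 0], [0, 0, 0]]
    - [[0, 0, 0], [0, 0, 0]]
    - [[0, 0, 0], [0, 0, 0]]
  hand: 1

```text
t: 30.8
ee_pos: [0.6009, 0.0861, 0.0884]
eef_rot: [[0.437, -0.899, -0.0], [-0.899, -0.437, 0.0], [-0.0, 0.0, -1.0]]
ft_force: [-0.0, -0.4, 0.0]
opening: 0.784
```

>>> play_rows:
  plan:
    - [[0, 0, 0], [0, 0, 0]]
    - [[0, 0, 0], [0, 0, 0]]
    - [[0, 0, -0.5], [0, 0, 0]]
    - [[0, 0, -2], [0, 0, 0]]
    - [[0, 0, -4], [0, 0, 0]]
    - [[0, 0, -6.5], [0, 0, 0]]
    - [[0, 0, -9], [0, 0, 0]]
    - [[0, 0, -12], [0, 0, 0]]

```text
t: 31.47
ee_pos: [0.6002, 0.086, 0.2092]
eef_rot: [[0.437, -0.899, -0.001], [-0.899, -0.437, -0.0], [-0.001, 0.001, -1.0]]
ft_force: [1.4, 0.3, -0.2]
opening: 0.998
```

>>> play_rows:
  plan:
    - [[1.5, 1.5, -1], [0, 0, 0]]
    - [[3.5, 3.5, -2], [0, 0, 0]]
    - [[5.5, 5.5, -2], [0, 0, 0]]
    - [[7.5, 7.5, -2], [0, 0, 0]]
    - [[9.5, 9.5, -2], [0, 0, 0]]
    - [[11.5, 11.5, -2], [0, 0, 0]]
    - [[13.5, 13.5, -2], [0, 0, 0]]
    - [[15.5, 15.5, -2], [0, 0, 0]]

```text
t: 32.13
ee_pos: [0.5287, -0.1223, 0.2289]
eef_rot: [[0.438, -0.899, 0.0], [-0.899, -0.438, -0.0], [0.0, -0.0, -1.0]]
ft_force: [0.4, -0.4, 0.6]
opening: 1.003
```

>>> play_rows:
  plan:
    - [[2, 2, 0], [0, 0, 0]]
    - [[4, 4, 0], [0, 0, 0]]
    - [[6, 6, 0], [0, 0, 0]]
    - [[8, 7, 0], [0, 0, 0]]
    - [[10, 8, 0], [0, 0, 0]]
    - [[12, 9, 0], [0, 0, 0]]
    - [[13, 9.5, 0], [0, 0, 0]]
    - [[13, 9.5, 0], [0, 0, 0]]

```text
t: 32.8
ee_pos: [0.5007, -0.2816, 0.2286]
eef_rot: [[0.436, -0.9, 0.0], [-0.9, -0.436, -0.001], [0.001, -0.0, -1.0]]
ft_force: [-0.8, 0.2, -0.1]
opening: 1.002
```

Run:
```python
from fit import *
P["jarlid"]=[(0,31),(55,31),(55.1,32),(62,32),(62.1,11),(84,11)]
a=snap('scene','sc8.png'); b=snap('side','s8.png')
for c,im,s in(("scene",a,[(286,264),(338,308),(392,360),(318,222),(419,332)]),("side",b,[(275,235),(265,300),(240,390),(361,226),(327,372)])):
    for k,q,z in zip(["beaker","jarlid","vase","prop","prop"],s,[.014]*3+[0,0]):
        r=fit(k,c,im,q,z); print(c,k,r[0].round(4),round(r[1],3))
cv2.imwrite('pics/mix8.png',cv2.cvtColor(np.hstack([cv2.resize(a[170:420,220:480],(416,400)),cv2.resize(b[160:440,180:420],(343,400))]),4))
```

```text
scene beaker [ 0.6159 -0.1001] 0.95
scene jarlid [0.6011 0.0857] 0.951
scene vase [0.6031 0.2703] 0.946
scene prop [ 0.4388 -0.2115] 0.878
scene prop [0.4706 0.2116] 0.884
side beaker [ 0.6149 -0.1008] 0.752
side jarlid [0.6003 0.0868] 0.957
side vase [0.6034 0.2711] 0.911
side prop [ 0.4378 -0.2134] 0.893
side prop [0.4692 0.2104] 0.906
```

View pics/mix8.png

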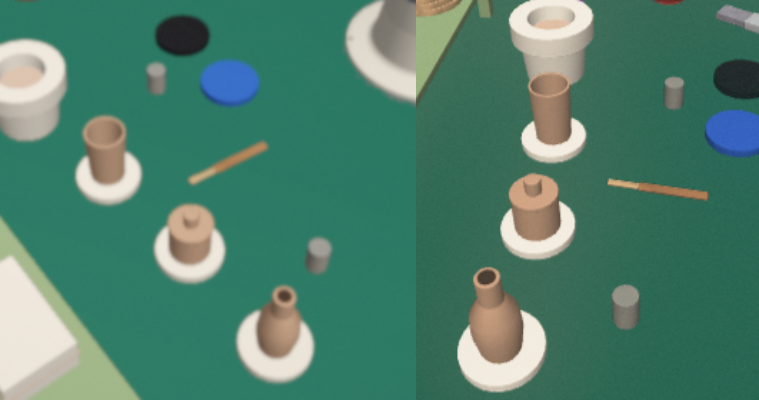

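The beaker, lidded jar and vase stand upright and centred on their bats. The lid is flush on the jar, the props haven't moved, and the arm is clear.

```bash
python3 -c "
from bench import bot
print(bot.hand_in())"
```

```text
the job is handed in; nothing more can be done
None
```

The job is done and handed in at about 33 s. I placed the beaker on the bat next to the mould, then the vase on the far bat, then the jar between them, and fitted the lid on the jar last. Everything stood upright in the last pictures, and the arm was clear.

- **Placement:** the last silhouette fits in both cameras put each pot within about 2 mm of its bat's centre.
- **Lid:** the jar and fitted lid matched the expected outline at 0.95–0.96 overlap, and the lid looked flush.
- **Props:** they came out within about 2 mm of where they started, which is within the measuring noise.
- **Forces:** the highest reading I saw was about 13 N vertically, when setting the vase down. I only read the force at the end of each move.
- **Checks that disagreed:**
  - The final side-view beaker fit had only 0.75 overlap, though its position was within 1.5 mm of the scene view's.
  - Several mid-run fits failed. The clay colour threshold was wrong for some, and the arm hid the beaker in one. I retuned the threshold before relying on the fits.

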